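# Slide the calculator through the gate into its parking bay

## Task

Put the pocket calculator away: push it along the desk, display end first, through the narrow gap between the two black posts and on into the parking bay until it is fully home against the end stop, lying flat. Only push it with the fingers - never lift or carry it - and leave the other things on the desk where they are.

Things in the scene. Friction and masses are not known exactly. Their poses are not given: they have to be found in the camera images.
- calculator: Dark grey pocket calculator lying loose and flat on the desk, keys up: 121 mm long (x) by 68 mm wide (y) by 12 mm thick at its edges (14 mm over the keys), about 0.12 kg, slides on the desk. Origin at the centre of its underside; x runs along its length towards the display end, z up. Starts outside the gate, display end towards it, up to 25 mm off line and 23 degrees askew.
- calculator_nose (a point): Middle of the calculator's display-end edge, 60.5 mm along +x from its origin and 6 mm above its underside. (Surroundings: the back of the white chair left of the desk rises to about 0.26 m above the desk top; the monitors at the far right and right hang from about 0.12 m above it; the desk ends at about x = 0.68 m.)
- bay: Parking bay fixed to the desk (cannot move). Two round black posts, 18 mm in diameter, 34 mm tall, form its gate; a low U-shaped aluminium frame lies behind them. Origin on the desk midway between the posts; x runs level from the gate into the bay, y along the line of the posts, z up. Post centres at y = -47 and +47 mm: the clear gap is 76 mm. Floor of thin grey felt level with the desk.
- bay_stop (a point): Middle of the end stop's face, 135 mm along the bay's +x from its origin, 10 mm above the desk; axes as the bay's. The stop is 20 mm tall, 100 mm wide; side rails (11 mm tall, inner faces at y = -43 and +43 mm) run to it from the posts. Calculator home: its origin at about x = +74 mm, y near 0 in the bay's frame, its rear edge at x = +14 mm, just past the posts.
- tape_measure: Yellow and black tape measure, 68 x 36 x 60 mm, standing loose beside the bay, on its -y side; not to be moved. Origin at the centre of its underside.
- eraser: Green and white eraser, 44 x 21 x 12 mm, lying loose behind the end stop; not to be moved. Origin at the centre of its underside.
- stapler: Teal desk stapler, 141 x 34 x 42 mm, loose at the right of the desk; not to be moved. Origin at the centre of its underside.
- earbud_case: White earbud case, 58 x 26 x 41 mm, loose at the right of the desk; not to be moved. Origin at the centre of its underside.
- clip_box: Blue clip tin with closed lid, 66 x 82 x 31 mm, loose at the right of the desk; not to be moved. Origin at the centre of its underside.

How it is judged:
By the outcome, as a careful person would: the job done as asked, in the order asked, and still so for the second after the job is handed in, with the robot touching nothing.
It also fails if it takes over 61 s, if anything falls off the work surface, if the arm or the gripper's body presses on something with over 40 N, if the wrist force passes 120 N, or if a joint passes its speed limit or range.

## Robot

A 6-joint arm with a two-finger parallel gripper is mounted at the origin on the work surface; the furniture and walls round the work are solid. World frame = base frame: x ahead of the robot, y to its left, z up, the work surface at z = 0. Lengths are in m, angles in degrees, forces in N, time in s.
With the tool pointing down it reaches from about 0.3 to 1 m from the base axis. Payload 5.1 kg.
Tool frame: the origin (TCP) lies at the very end of the fingers, on their centre line; the grasp point (between the pads) lies 19 mm behind it; z points along the fingers, y is the line along which they close (so a half turn about z gives the same grasp; the last joint's range is limited). The gripper opens to 95 mm and grips with 3 to 60 N. Pads are 20 mm wide; open, the fingers measure 119 mm over their backs; the gripper's body (75 mm by 180 mm) begins 59 mm behind the grasp point.
Start: joints at [68.835, 7.093, 94.555, -0, 78.352, -4.733], TCP at [0.184, 0.623, 0.215] pointing down, gripper open.
Joint ranges: [-149.61, 149.61], [-58.7, 133.49], [1.44, 155.28], [-77.14, 257.14], [18.33, 153.61], [-166.67, 166.67]. Speed limits (degrees/s): [147.25, 147.25, 180, 180, 180, 180].

## Interface

Orientations are given as a 3x3 rotation matrix whose columns are the frame's x, y, z axes.
In Python, from workcell import readout, eyes, order, look_for, masks_of gives the robot as it stands.
- The arm moves only by the tool play_rows, never from a script. Its argument "targets" is a list that holds one entry, the list of rows, each a list of 5 numbers: the shift along the tool's x, y, z in cm, then the turn about the tool's z in rad, then the closure, from 0 (fully open) to 1 (shut). A call has 1 to 12 rows; each row is the pose to reach, as a shift and turn from the pose commanded when the call began, along the tool's axes at that moment; what a row does not reach only later rows make up. A row lasts 1/8 s, in which the tool goes at most 62.5 mm and 10.7 degrees, less where a joint would pass 70% of its speed; a pose out of reach is approached as far as the arm can. A call with a gripper value outside its range is refused whole. The fingers move at their own pace and stop on an object; "grip_force" is the grip in N (left out, the last holds). Time passes only in rows, so rows that repeat a pose let the fingers close. It gives the time, the measured TCP pose, the force, the opening and the grip force at its end, in the units of the state.
- readout.observe(): the state, without advancing time (a new reading comes with each control period).
- eyes.read_camera(name): name is "side" or "top" or "wrist"; returns a dict with "color" (420x560x3 uint8, red, green, blue), "K" (3x3 intrinsics, pixels), "k1" (the pictures are not rectified: a ray, as slopes to the right and down, at radius r is drawn at 1 + k1 r^2 times it, then the intrinsics apply), "rvec" (rotation vector, rad) and "tvec" (3), from world to camera coordinates, as OpenCV has them; the wrist camera has in their place "tool_from_camera" (4x4, takes a point from camera to tool coordinates, whose origin is the TCP and whose axes are the flange's). Camera axes: x right, y down, z forward; pixel columns grow to the right and rows downward; lengths in m; the calibration is good to about 2 mm. A picture is of the moment at which its call begins: read the wrist's pose just before it. There is no depth.
- order.finish_job(): hands the job in; it is judged then, once.
Trained networks look in a picture, given as the dict that the camera call returned (one of the last four; its "shot" number tells which), for a name from the list of things; names that differ only in an ending like _2 or _b are one class to them, and where a whole thing is asked for, a point or a joint stands for the part that bears it (a point fixed in the world has none). Each returns a list of dicts, best first, with "confidence" (0 to 1); they miss things now and then, are a little off and sometimes report something else, mostly with a low value. They report only what shows in the picture. A call takes as long as a camera call.
- look_for(picture, label): "extent" ([left, top, width, height] in pixels, round what is visible of it).
- masks_of(picture, label): "mask" (420x560 bool, what is visible of it) and "extent" ([left, top, width, height] in pixels, round what is visible of it).
The state is a dict: "time": time; "qpos": joint angles; "dq": joint speeds; "effort": joint torques, N m; "eef_pos": TCP position; "eef_rot": TCP orientation; "contact_force": force on the tool from outside, world axes, zero at the start; "wrist_torque": the same for the moment, N m; "gripper_width": finger opening in m; "grasp_force": force on a finger pad.
Only numpy, scipy, OpenCV 4.12 (cv2) and the standard library are available. Lean on these libraries where they do the work, as an engineer would, in place of code of your own. Each camera call takes 0.05 s, during which the arm holds its last target. There are 200 camera calls.

## Working session

There is one attempt and no reset: what is moved stays moved. The work goes in short steps, Python scripts to look and compute and a tool call to move; the robot and the scene stay as the last step left them, time stands still between calls to the robot, and variables do not carry over. Pictures are saved under pics/ and viewed, at most 10 in all, crops included, and the job is handed in when it is done.

Besides the shell and the picture viewer there is one more tool, called after ">>>" as name(argument=value, ...), one argument or row to a line, values as JSON. play_rows: Moves the arm, as the interface text tells. Its arguments: {"type":"object","properties":{"targets":{"type":"array"},"grip_force":{"type":"number"}},"required":["targets"]}

```bash
mkdir -p pics; cat > h.py <<'E'
import numpy as np, cv2
from workcell import readout, eyes, order, look_for, masks_of
def cam(p):
    if "rvec" in p:
        R=cv2.Rodrigues(np.array(p["rvec"],float))[0]; t=np.array(p["tvec"],float).ravel()
        return R.T, -R.T@t   # cam->world rot, cam centre
    raise ValueError
def ray2z(p,uv,z,pose=None):
    uv=np.atleast_2d(np.array(uv,float)); K=np.array(p["K"]); 
    d=(uv-K[:2,2])/[K[0,0],K[1,1]]
    s=d.copy()
    for _ in range(20): s=d/(1+p["k1"]*(s**2).sum(1,keepdims=True))
    Rw,c=cam(p) if pose is None else pose
    r=np.c_[s,np.ones(len(s))]@Rw.T
    return c+r*((z-c[2])/r[:,2])[:,None]
def proj(p,P,pose=None):
    P=np.atleast_2d(P); Rw,c=cam(p) if pose is None else pose
    q=(P-c)@Rw; s=q[:,:2]/q[:,2:]; s=s*(1+p["k1"]*(s**2).sum(1,keepdims=True)); K=np.array(p["K"])
    return s*[K[0,0],K[1,1]]+K[:2,2]
def wpose(p,st):
    T=np.array(p["tool_from_camera"]); R=np.array(st["eef_rot"])
    return R@T[:3,:3], R@T[:3,3]+np.array(st["eef_pos"])
E
python3 - <<'E'
from h import *
st=readout.observe(); print(st["eef_pos"],np.round(st["eef_rot"],3).tolist(),st["gripper_width"])
ims=[]
for n in ["top","side","wrist"]:
    p=eyes.read_camera(n); cv2.imwrite(f"pics/{n}0.png",p["color"][:,:,::-1])
    print(n,(cam(p)[1] if n!="wrist" else wpose(p,st)[1]))
    for l in ["calculator","bay","tape_measure","eraser"]:
        r=masks_of(p,l)
        for m in r[:1]:
            u=np.argwhere(m["mask"])[:,::-1].astype(np.float32)
            print(l,round(m["confidence"],2),m["extent"])
            if l=="calculator":
                b=cv2.boxPoints(cv2.minAreaRect(u)); w=ray2z(p,b,0.012,wpose(p,st) if n=="wrist" else None); print(b.tolist(),np.round(w,4).tolist())
E
```

```text
[0.18367825 0.62284412 0.21339241] [[-0.959, 0.283, -0.001], [0.283, 0.959, -0.002], [0.0, -0.002, -1.0]] 0.09548872524948553
top [ 0.3225854  -0.09364054  0.94277887]
bay 0.94 [225.6, 173.9, 77.5, 58.4]
tape_measure 0.96 [242.6, 233.7, 36.0, 34.5]
eraser 0.63 [301.7, 203.6, 10.1, 19.8]
side [ 0.19075626 -0.48340398  0.71258613]
calculator 0.64 [226.4, 122.2, 52.4, 43.6]
[[226.37628173828125, 133.334716796875], [246.16839599609375, 114.77963256835938], [278.6632080078125, 149.44076538085938], [258.87109375, 167.995849609375]] [[0.5347, 0.1911, 0.012], [0.6079, 0.2171, 0.012], [0.6005, 0.0752, 0.012], [0.5325, 0.056, 0.012]]
bay 0.7 [248.3, 153.9, 81.8, 76.9]
tape_measure 0.61 [232.1, 194.1, 26.5, 39.5]
eraser 0.52 [302.4, 219.8, 18.7, 18.0]
wrist [0.1073948  0.64494433 0.38380853]
```

View pics/top0.png

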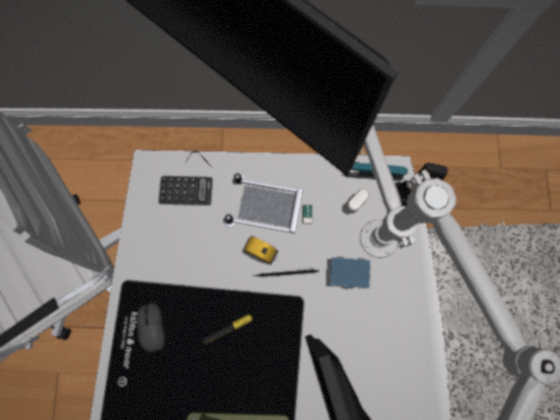

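View pics/wrist0.png

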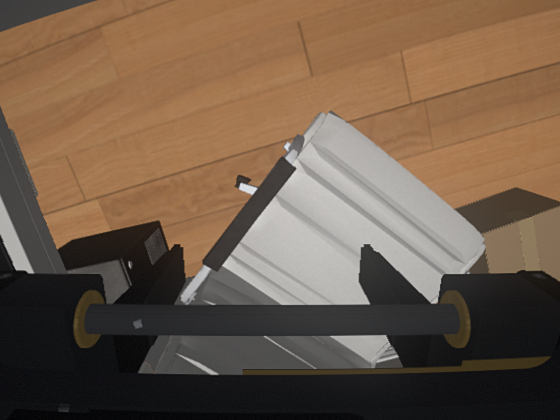

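View pics/side0.png

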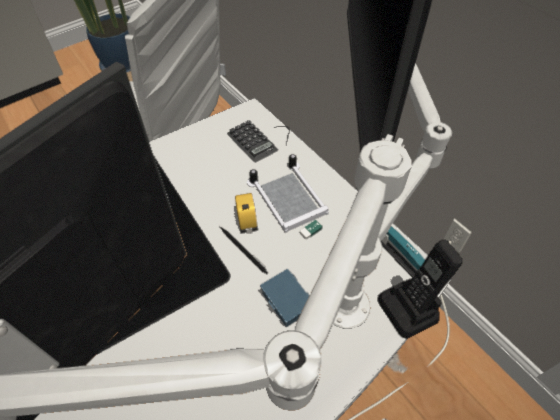

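The top view shows the calculator at about (185,190), the posts at (238,178) and (229,219), the bay at (268,205), the tape measure at (261,249) and the eraser at (308,213). The wrist view shows only the chair and floor. The side view shows the calculator at (252,140) and the bay at (290,195).

```bash
python3 - <<'E'
from h import *
p=eyes.read_camera("top")
print("origin px",proj(p,[[0,0,0],[.5,0,0],[.5,.2,0],[.68,.2,0],[.18,.62,.2]]).round())
g=cv2.cvtColor(p["color"],cv2.COLOR_RGB2GRAY)
m=(g<110).astype(np.uint8)
n,lab,s,c=cv2.connectedComponentsWithStats(m[150:260,140:330])
for i in range(1,n):
    if s[i,4]>15:
        u=np.argwhere(lab==i)[:,::-1]+[140,150]
        w=ray2z(p,u,0.013)[:,:2].astype(np.float32)
        print(s[i],(c[i]+[140,150]).round(1),"minrect",cv2.minAreaRect(w), "posttopZ", ray2z(p,c[i]+[140,150],0.02).round(4))
cr=cv2.resize(p["color"][140:270,130:330],None,fx=4,fy=4,interpolation=cv2.INTER_CUBIC)
cv2.imwrite("pics/top1.png",cr[:,:,::-1])
E
```

```text
origin px [[ 236.  467.]
 [ 246.  223.]
 [ 157.  221.]
 [ 164.  146.]
 [-130.  375.]]
[172   0  18  12 110] [323.3 153.5] minrect ((0.6586770415306091, -0.16524598002433777), (0.03892221674323082, 0.02652309462428093), 89.89969635009766) posttopZ [[ 0.6606 -0.1711  0.02  ]]
[93 24  9 10 72] [237.1 179. ] minrect ((0.5994980335235596, 0.022597411647439003), (0.02115270495414734, 0.01823759824037552), 1.1856247186660767) posttopZ [[0.5962 0.0217 0.02  ]]
[  19   26   53   29 1448] [185.1 190.2] minrect ((0.5704451203346252, 0.13833144307136536), (0.065180703997612, 0.1175154522061348), 1.1052114963531494) posttopZ [[0.5678 0.1366 0.02  ]]
[148  43   8  34  68] [291.5 209.7] minrect ((0.5308118462562561, -0.10161593556404114), (0.004391449503600597, 0.07652585208415985), 80.98307800292969) posttopZ [[ 0.5284 -0.1015  0.02  ]]
[163  56   9  11  65] [306.1 211.1] minrect ((0.5278551578521729, -0.13585352897644043), (0.02280079387128353, 0.017719777300953865), 0.7353652119636536) posttopZ [[ 0.526  -0.1336  0.02  ]]
[84 64  9 10 62] [228.1 219. ] minrect ((0.506035566329956, 0.03826021030545235), (0.019267847761511803, 0.01867046393454075), 46.69082260131836) posttopZ [[0.5047 0.0371 0.02  ]]
[103  87  24  23 122] [250.7 251.9] minrect ((0.43380746245384216, -0.01811741292476654), (0.05842987447977066, 0.032551638782024384), 35.94575119018555) posttopZ [[ 0.4334 -0.0154  0.02  ]]
[122  98   6   6  26] [264.3 250.3] minrect ((0.4387197196483612, -0.04436475411057472), (0.009762112982571125, 0.011647986248135567), 65.19609832763672) posttopZ [[ 0.4375 -0.0446  0.02  ]]
[128 100  10  10  49] [273.1 254.7] minrect ((0.42869895696640015, -0.0631992369890213), (0.010326307266950607, 0.025397315621376038), 62.56693649291992) posttopZ [[ 0.4285 -0.0638  0.02  ]]
```

View pics/top1.png

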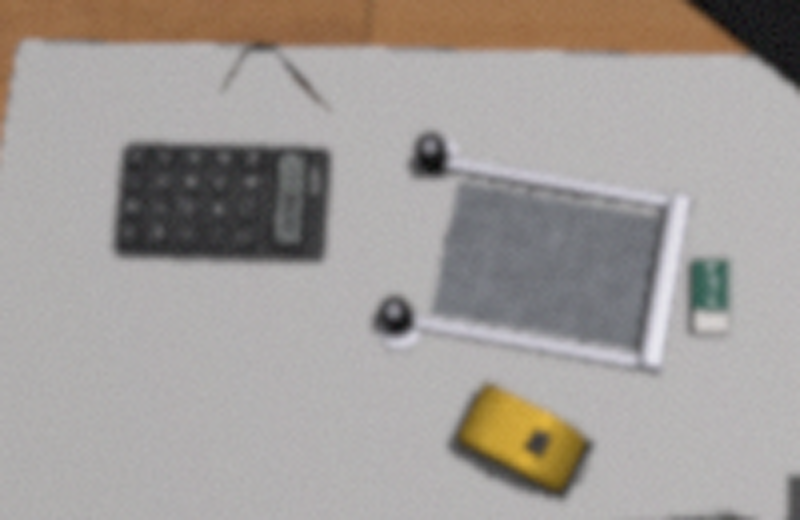

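The crop confirms the display end points at the gate. The calculator is about 11° askew and nearly on the bay's line. I'll raise the arm and move over it, with the camera on the bay side.

>>> play_rows(
  targets=[
    [[0,0,-6,0,0],[0,0,-12,0,0],[-4.6,-3.5,-14,-0.17,0],[-9.3,-7.1,-14,-0.34,0],[-14,-10.7,-14,-0.51,0],[-18.6,-14.2,-14,-0.68,0],[-23.3,-17.8,-14,-0.85,0],[-28,-21.4,-14,-1.02,0.3],[-32.6,-24.9,-14,-1.19,0.65],[-37.3,-28.5,-14,-1.36,0.65],[-42,-32,-14,-1.53,0.65],[-46.6,-35.6,-14,-1.69,0.65]],
  ],
)

```text
time: 2.3
eef_pos: [0.5275, 0.1536, 0.355]
eef_rot: [[-0.167, -0.986, 0.001], [-0.986, 0.167, 0.0], [-0.001, -0.001, -1.0]]
contact_force: [0.2, 1.2, 0.0]
gripper_width: 0.0504
grasp_force: 0.0
```

```bash
python3 - <<'E'
from h import *
eyes.read_camera("top")
st=readout.observe(); print(st["time"],st["eef_pos"],np.round(st["eef_rot"],3).tolist(),st["gripper_width"],st["qpos"])
p=eyes.read_camera("wrist"); cv2.imwrite("pics/wrist1.png",p["color"][:,:,::-1])
print(wpose(p,st))
for l in ["calculator","bay"]:
    for m in masks_of(p,l)[:1]: print(l,m["confidence"],m["extent"])
E
```

```text
2.35 [0.53070951 0.14799244 0.35418591] [[-0.167, -0.986, 0.002], [-0.986, 0.167, -0.005], [0.004, -0.003, -1.0]] 0.046748787733397135 [  10.15383665   -8.38492818   96.70576423   -0.29135567   91.60492898
 -160.26534856]
(array([[-0.98606813,  0.159076  ,  0.04862579],
       [ 0.1663144 ,  0.94815876,  0.27080341],
       [-0.00302664,  0.27511778, -0.96140576]]), array([0.51644494, 0.07049728, 0.52492988]))
calculator 0.88 [213.6, 124.3, 61.2, 82.4]
bay 0.97 [203.3, 2.2, 83.5, 92.4]
```

View pics/wrist1.png

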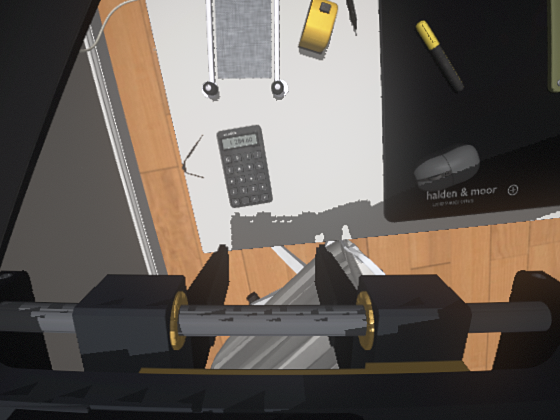

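The wrist view shows the posts at (211,88) and (278,88), level, so the tool heading is close to the bay's. The calculator is at (245,165) with its rear at row 205, and the chair appears below row 240.

```bash
cat >> h.py <<'E'
def shot(n="wrist"):
    st=readout.observe(); p=eyes.read_camera(n); return p,st,(wpose(p,st) if n=="wrist" else cam(p))
def blobs(p,pose,roi,th=90,amin=30):
    x0,y0,x1,y1=roi; g=cv2.cvtColor(p["color"],cv2.COLOR_RGB2GRAY)[y0:y1,x0:x1]
    n,lab,s,c=cv2.connectedComponentsWithStats((g<th).astype(np.uint8)); out=[]
    for i in range(1,n):
        if s[i,4]>=amin: out.append(np.argwhere(lab==i)[:,::-1]+[x0,y0])
    return out
def fitposts(p,pose,us):
    """post bases (xy) matching the black silhouettes us (hull overlap via centroid)"""
    from scipy.optimize import least_squares
    a=np.linspace(0,2*np.pi,24,endpoint=False); ring=np.c_[np.cos(a),np.sin(a)]*.009; R=[]
    for u in us:
        def f(q):
            P=np.r_[np.c_[ring+q,np.zeros(24)],np.c_[ring+q,np.full(24,.034)]]
            h=cv2.convexHull(proj(p,P,pose).astype(np.float32)); M=cv2.moments(h)
            return np.array([M["m10"],M["m01"]])/M["m00"]-u.mean(0)
        R.append(least_squares(f,ray2z(p,u.mean(0),.017,pose)[0,:2],diff_step=1e-3).x)
    return np.array(R)
def fitcalc(p,pose,mask,q0):
    """fit x,y,heading of calc by maximising IoU of projected box with mask"""
    from scipy.optimize import minimize
    B=np.array([[sx*.0605,sy*.034,z] for sx in(-1,1) for sy in(-1,1) for z in(0,.012)])
    m=cv2.resize(mask.astype(np.uint8),None,fx=4,fy=4,interpolation=cv2.INTER_NEAREST)
    def cost(q):
        c,s=np.cos(q[2]),np.sin(q[2]); P=B@np.array([[c,s,0],[-s,c,0],[0,0,1]])+[q[0],q[1],0]
        h=cv2.convexHull(((proj(p,P,pose)+.5)*4*16).astype(np.float32)).astype(np.int32)
        im=np.zeros_like(m); cv2.fillConvexPoly(im,h,1,shift=4)
        return 1-(im&m).sum()/(im|m).sum()
    q0=np.array(q0,float); S=np.vstack([q0,q0+[.008,0,0],q0+[0,.008,0],q0+[0,0,.08]])
    r=minimize(cost,q0,method="Nelder-Mead",options=dict(initial_simplex=S,xatol=1e-4,fatol=1e-4)); return r.x,1-r.fun
def tobay(xy,b):
    c,s=np.cos(b[2]),np.sin(b[2]); return np.array([[c,s],[-s,c]])@(np.array(xy)-b[:2])
E
python3 - <<'E'
from h import *
from scipy.ndimage import binary_fill_holes
def run(n,rois,croi,th):
    p,st,pose=shot(n)
    us=[max(blobs(p,pose,r,th,10),key=len) for r in rois]
    pp=fitposts(p,pose,us); d=pp[0]-pp[1]; b=[*pp.mean(0),np.arctan2(-d[0],d[1])]  # x = y rotated -90: (dy,-dx)
    k=max(blobs(p,pose,croi,110,200),key=len); m=np.zeros((420,560),bool); m[k[:,1],k[:,0]]=1; m=binary_fill_holes(m)
    q,i=fitcalc(p,pose,m,[.57,.138,-1.55])
    print(n,"posts",pp.round(4).tolist(),np.linalg.norm(d),"bay",np.round(b,4),np.degrees(b[2]),"calc",q.round(4),i,"inbay",(tobay(q[:2],b)*1000).round(1),np.degrees(q[2]-b[2]).round(2))
    return p,pose
p,pose=run("wrist",[(198,75,226,100),(266,75,292,100)],(205,110,285,211),70)
print("chair@.26",ray2z(p,[[345,240],[380,270],[250,300]],.26,pose).round(3).tolist())
print(tobay([.53,.148],[.55,.029,-1.738]))
run("top",[(228,168,246,188),(219,209,236,226)],(150,165,220,215),85)
E
```

```text
Traceback (most recent call last):
ValueError: max() iterable argument is empty
```

```bash
cat > meas.py <<'E'
from h import *
from scipy.ndimage import binary_fill_holes
def run(n,q0=(.57,.138,-1.55),th=85,b0=(.5505,.0294,-1.738)):
    p,st,pose=shot(n); g=cv2.cvtColor(p["color"],cv2.COLOR_RGB2GRAY)
    b0=np.array(b0); c,s=np.cos(b0[2]),np.sin(b0[2]); us=[]
    for sy in (1,-1):
        w=proj(p,[[b0[0]-s*sy*.047,b0[1]+c*sy*.047,.017]],pose)[0]; r=np.r_[w-16,w+16].astype(int)
        bl=blobs(p,pose,np.clip(r,0,559),th,10); us.append(min(bl,key=lambda u:np.linalg.norm(u.mean(0)-w)))
    pp=fitposts(p,pose,us); d=pp[0]-pp[1]; b=[*pp.mean(0),np.arctan2(-d[0],d[1])]
    print(n,"posts",pp.round(4).tolist(),[len(u) for u in us],np.linalg.norm(d).round(4),"bay",np.round(b,4))
    mm=masks_of(p,"calculator")
    if mm:
        q,i=fitcalc(p,pose,np.array(mm[0]["mask"]),q0)
        print(" calc",q.round(4),"iou",i.round(3),"inbay",(tobay(q[:2],b)*1000).round(1),np.degrees(q[2]-b[2]).round(2))
        k=min(blobs(p,pose,(0,0,559,419),115,200),key=lambda u:np.linalg.norm(u.mean(0)-proj(p,[[*q[:2],.012]],pose)[0]))
        m=np.zeros((420,560),bool); m[k[:,1],k[:,0]]=1; m=binary_fill_holes(m); q,i=fitcalc(p,pose,m,q)
        print(" thr ",q.round(4),"iou",i.round(3),"inbay",(tobay(q[:2],b)*1000).round(1),np.degrees(q[2]-b[2]).round(2))
    return p,st,pose
E
python3 - <<'E'
from meas import *
p,st,pose=run("wrist"); print(st["eef_pos"])
print("chair@.26",ray2z(p,[[345,240],[380,270],[250,300]],.26,pose).round(3).tolist())
run("top")
E
```

```text
wrist posts [[0.5958, 0.0217], [0.5043, 0.0369]] [119, 82] 0.0928 bay [ 0.55    0.0293 -1.7358]
 calc [ 0.571   0.1408 -1.5692] iou 0.932 inbay [-113.4    2.4] 9.55
 thr  [ 0.5704  0.1414 -1.596 ] iou 0.913 inbay [-113.9    1.7] 8.01
[0.52652767 0.15533501 0.35461139]
chair@.26 [[0.47, 0.188, 0.26], [0.443, 0.22, 0.26], [0.558, 0.229, 0.26]]
top posts [[0.5943, 0.0216], [0.5031, 0.0361]] [42, 33] 0.0924 bay [ 0.5487  0.0289 -1.7284]
 calc [ 0.5724  0.1393 -1.6141] iou 0.869 inbay [-112.8    6.1] 6.55
 thr  [ 0.5724  0.1393 -1.6141] iou 0.869 inbay [-112.8    6.1] 6.55
```

>>> play_rows(
  targets=[
    [[-2,-1.2,0,0,0.7],[-4,-2.4,0,0,0.7],[-6,-3.6,0,0,0.7],[-7.5,-4.4,0,0,0.7],[-7.5,-4.4,0,0,0.7],[-7.5,-4.4,4,0,0.7],[-7.5,-4.4,8,0,0.7],[-7.5,-4.4,12,0,0.7],[-7.5,-4.4,12,0,0.7]],
  ],
)

```text
time: 3.88
eef_pos: [0.5803, 0.2206, 0.2306]
eef_rot: [[-0.172, -0.985, -0.008], [-0.985, 0.173, -0.002], [0.004, 0.007, -1.0]]
contact_force: [-0.2, -0.4, 0.6]
gripper_width: 0.0285
grasp_force: 0.0
```

```bash
python3 - <<'E'
from h import *
p,st,pose=shot("side"); t=eyes.read_camera("top")
print(st["eef_pos"],st["gripper_width"],st["contact_force"],st["qpos"].round(1) if hasattr(st["qpos"],'round') else st["qpos"])
a=cv2.resize(p["color"][60:220,100:330],(400,278)); b=cv2.resize(t["color"][80:280,0:288],(400,278))
cv2.imwrite("pics/st2.png",np.hstack([a,b])[:,:,::-1])
E
```

```text
[0.58033037 0.22055058 0.23059622] 0.02854391369029792 [-0.20429131 -0.4304469   0.63871417] [  15.9    3.2   97.2   -0.    80.1 -154.2]
```

View pics/st2.png

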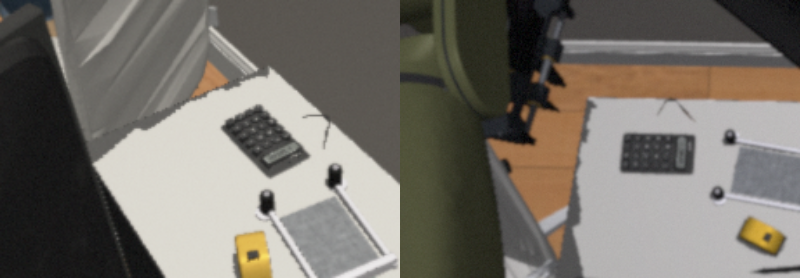

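The combined picture shows the calculator, at (265,140) in the left half, clear of the arm, with the chair beyond the desk edge. I'll lower the arm in steps.

>>> play_rows(
  targets=[
    [[-0.3,0,2,0,0.7],[-0.3,0,4,0,0.7],[-0.3,0,6,0,0.7],[-0.3,0,8,0,0.7],[-0.3,0,10,0,0.7],[-0.3,0,10,0,0.7]],
  ],
)

```text
time: 4.72
eef_pos: [0.5819, 0.224, 0.1317]
eef_rot: [[-0.172, -0.985, -0.005], [-0.985, 0.172, -0.001], [0.002, 0.004, -1.0]]
contact_force: [0.1, 0.4, 0.8]
gripper_width: 0.0286
grasp_force: 0.0
```

```bash
python3 - <<'E'
from meas import *
p,st,pose=run("side"); t=eyes.read_camera("top")
print(st["eef_pos"],st["contact_force"])
a=cv2.resize(p["color"][60:220,100:330],(400,278)); b=cv2.resize(t["color"][80:280,0:288],(400,278))
cv2.imwrite("pics/st3.png",np.hstack([a,b])[:,:,::-1])
E
```

```text
side posts [[0.5974, 0.0239], [0.5054, 0.0391]] [73, 69] 0.0933 bay [ 0.5514  0.0315 -1.735 ]
 calc [ 0.5714  0.1425 -1.5892] iou 0.921 inbay [-112.8    1.6] 8.35
 thr  [ 0.5715  0.1448 -1.6361] iou 0.836 inbay [-115.     1.3] 5.66
[0.58191536 0.22400221 0.13165708] [0.05345871 0.40805924 0.75282583]
```

View pics/st3.png

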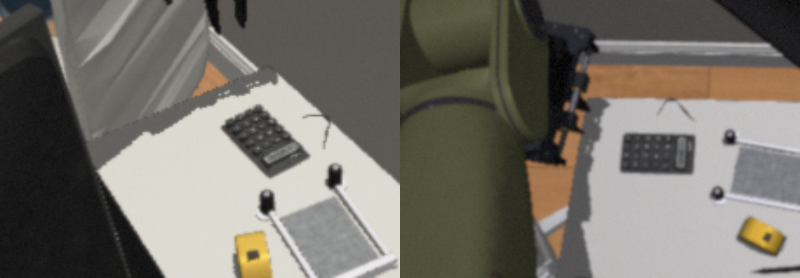

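In the picture the fingers are above the spot behind the calculator, at (225,15), with a clear gap. I'll go down the rest of the way.

>>> play_rows(
  targets=[
    [[0,0,2,0,0.7],[0,0,4,0,0.7],[0,0,6,0,0.7],[0,0,8,0,0.7],[0,0,10,0,0.7],[0,0,11.5,0,0.7],[0,0,12.4,0,0.7],[0,0,12.6,0,0.7],[0,0,12.6,0,0.7]],
  ],
)

```text
time: 6.0
eef_pos: [0.5839, 0.2246, 0.0092]
eef_rot: [[-0.172, -0.985, 0.001], [-0.985, 0.172, 0.0], [-0.0, -0.001, -1.0]]
contact_force: [-0.5, 0.0, -0.5]
gripper_width: 0.0286
grasp_force: 0.0
```

```bash
python3 - <<'E'
from meas import *
p,st,pose=run("wrist"); cv2.imwrite("pics/w4.png",p["color"][:,:,::-1]); print(st["eef_pos"],st["contact_force"])
E
```

```text
bash:   710 Segmentation fault         python3 - <<'E'
from meas import *
p,st,pose=run("wrist"); cv2.imwrite("pics/w4.png",p["color"][:,:,::-1]); print(st["eef_pos"],st["contact_force"])
E
```

```bash
python3 - <<'E'
from h import *
p,st,pose=shot("wrist"); cv2.imwrite("pics/w4.png",p["color"][:,:,::-1]); print(st["eef_pos"],st["contact_force"])
E
```

```text
[0.58412628 0.22464777 0.00947481] [ 0.35278105 -0.024029    0.72485502]
```

View pics/w4.png

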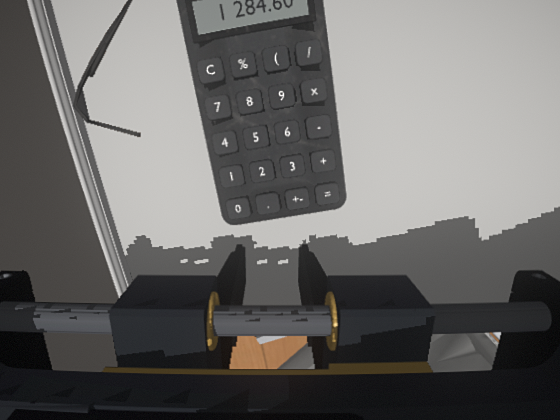

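The wrist view shows the fingertips at (240,248) and (305,245). The rear edge runs from (228,222) to (345,205), with its left end nearer. I'll lower 5 mm, shift 4 mm across and push slowly, so the left finger squares the calculator.

>>> play_rows(
  targets=[
    [[0,0.4,0.3,0,0.7],[0,0.4,0.55,0,0.7],[0.4,0.4,0.55,0,0.7],[0.7,0.4,0.55,0,0.7],[1.0,0.4,0.55,0,0.7],[1.3,0.4,0.55,0,0.7],[1.6,0.4,0.55,0,0.7],[1.9,0.4,0.55,0,0.7],[2.2,0.4,0.55,0,0.7],[2.5,0.4,0.55,0,0.7],[2.8,0.4,0.55,0,0.7],[2.8,0.4,0.55,0,0.7]],
  ],
)

```text
time: 7.6
eef_pos: [0.5746, 0.1973, 0.0032]
eef_rot: [[-0.173, -0.985, -0.0], [-0.985, 0.173, -0.0], [0.0, 0.0, -1.0]]
contact_force: [0.1, 0.1, 0.2]
gripper_width: 0.0287
grasp_force: 0.0
```

```bash
python3 - <<'E'
from meas import *
p,st,pose=shot("wrist"); cv2.imwrite("pics/w5.png",p["color"][:,:,::-1]); print(st["eef_pos"],st["contact_force"],st["qpos"])
b=(.5495,.0291,-1.737)
print("tcp in bay",tobay(st["eef_pos"][:2],b)*1000)
run("top",q0=(.565,.12,-1.7)); run("side",q0=(.565,.12,-1.7))
E
```

```text
[0.57464163 0.19725892 0.00317697] [0.10140447 0.14002578 0.18206391] [ 1.38910342e+01  1.42995503e+01  1.08323699e+02 -1.57954548e-02
  5.73887486e+01 -1.56166263e+02]
tcp in bay [-170.00109639   -3.02496123]
top posts [[0.5945, 0.0216], [0.5029, 0.0359]] [39, 28] 0.0928 bay [ 0.5487  0.0287 -1.7259]
 calc [ 0.5651  0.1211 -1.6308] iou 0.931 inbay [-93.7   1.9] 5.45
 thr  [ 0.5889  0.2523 -1.9503] iou 0.012 inbay [-227.1    5.2] -12.85
side posts [[0.5976, 0.0238], [0.5052, 0.0387]] [70, 67] 0.0936 bay [ 0.5514  0.0312 -1.7309]
 calc [ 0.5652  0.1269 -1.6674] iou 0.849 inbay [-96.6  -1.7] 3.64
 thr  [ 0.5654  0.1316 -1.6467] iou 0.007 inbay [-101.3   -2.2] 4.83
```

View pics/w5.png

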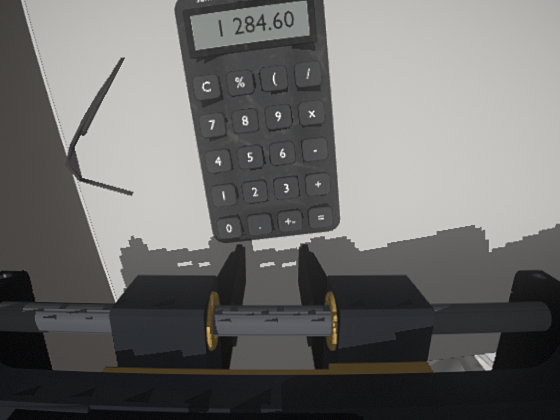

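The rear edge now runs from (220,242) to (338,232), about 5° off square, with the left finger touching. I'll keep pushing.

>>> play_rows(
  targets=[
    [[0.3,0,0,0,0.7],[0.6,0,0,0,0.7],[0.9,0,0,0,0.7],[1.2,0,0,0,0.7],[1.5,0,0,0,0.7],[1.8,0,0,0,0.7],[1.8,0,0,0,0.7]],
  ],
)

```text
time: 8.72
eef_pos: [0.5715, 0.1795, 0.0032]
eef_rot: [[-0.173, -0.985, -0.0], [-0.985, 0.173, -0.0], [0.0, 0.0, -1.0]]
contact_force: [0.3, -0.1, 0.2]
gripper_width: 0.0288
grasp_force: 0.0
```

```bash
cat > m2.py <<'E'
from h import *
# calc pose in the bay frame using side lines from several cameras; posts from same picture so calibration offsets cancel
p,st,pose=shot("wrist"); cv2.imwrite("pics/w6.png",p["color"][:,:,::-1]); print(st["eef_pos"],st["contact_force"])
b=(.5495,.0291,-1.737); print("tcp in bay",(tobay(st["eef_pos"][:2],b)*1000).round(1))
for n in("top","side","wrist"):
    p,st,pose=shot(n)
    for m in masks_of(p,"calculator")[:1]:
        u=np.argwhere(m["mask"])[:,::-1]; w=ray2z(p,u,.012,pose)
        B=np.array([tobay(x[:2],b) for x in w]).astype(np.float32)*1000; r=cv2.minAreaRect(B)
        print(n,m["confidence"],np.round(r[0],1),np.round(r[1],1),round(r[2],1))
E
python3 m2.py
```

```text
[0.57153831 0.17951826 0.00317334] [ 0.28837223 -0.11050841  0.21043391]
tcp in bay [-152.    -3.2]
top 0.55 [-74.4  -3.8] [121.   67.6] 3.8
side 0.55 [-73.3  -5.4] [127.   67.9] 3.6
wrist 0.95 [-78.6  -3.4] [110.2  64.7] 3.8
```

View pics/w6.png

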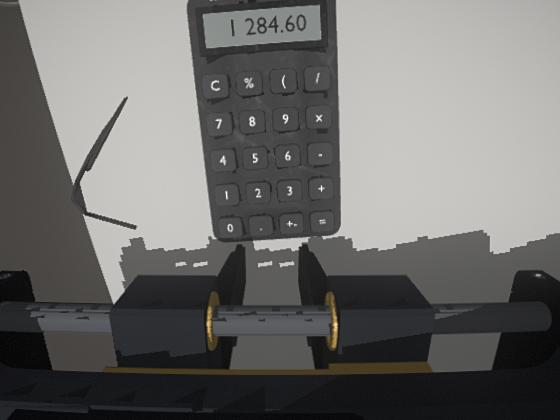

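The rear edge now runs from (220,242) to (338,236), still about 3.5° askew. The nose is on the gate's centre line and the rear sits 6–8 mm to the −y side. I'll back off, open, straddle the rear end and nudge its flanks square without gripping.

>>> play_rows(
  targets=[
    [[-1,-0.35,0,0,0.3],[-2,-0.35,0,0,0],[-2.2,-0.35,0,0,0],[-2.2,-0.35,0,0,0],[-2.2,-0.35,0,0,0],[-2.2,-0.35,0,0,0],[-2.2,-0.35,0,0,0],[-2.2,-0.35,0,0,0],[-2.2,-0.35,0,0,0]],
  ],
)

```text
time: 10.2
eef_pos: [0.5788, 0.2009, 0.0032]
eef_rot: [[-0.172, -0.985, -0.0], [-0.985, 0.172, -0.0], [0.0, 0.0, -1.0]]
contact_force: [0.4, -1.6, 0.1]
gripper_width: 0.0949
grasp_force: 0.0
```

```bash
python3 m2.py
```

```text
[0.5788121  0.20087129 0.00316335] [ 0.38868421 -1.62777198  0.08674603]
tcp in bay [-174.3    0.5]
top 0.6 [-74.5  -4.3] [120.6  67.7] 3.4
side 0.83 [-70.6  -7. ] [128.6  71.6] 1.4
wrist 0.95 [-90.5  -3.6] [89.9 64.2] 3.7
```

>>> play_rows(
  targets=[
    [[1,0,0,0,0],[2,0,0,0,0],[3,0,0,0,0],[4,0,0,0,0],[4.8,0,0,0,0],[4.8,0,0,0,0.1],[4.8,0,0,0,0.18],[4.8,0,0,0,0.22],[4.8,0,0,0,0.25],[4.8,0,0,0,0.25],[4.8,0,0,0,0.25]],
  ],
  grip_force=3,
)

```text
time: 11.92
eef_pos: [0.5705, 0.1538, 0.0031]
eef_rot: [[-0.172, -0.985, -0.0], [-0.985, 0.172, -0.0], [0.0, 0.0, -1.0]]
contact_force: [-0.1, 2.0, -0.5]
gripper_width: 0.0715
grasp_force: 0.3
```

```bash
python3 m2.py
```

```text
[0.57052739 0.15376505 0.0031146 ] [-0.11098617  2.00383017 -0.52030844]
tcp in bay [-1.264e+02  1.000e-01]
top 0.56 [-73.1  -3.1] [119.6  69.8] 0.9
side 0.65 [-71.4  -3.8] [125.6  65.9] 0.3
wrist 0.59 [-74.1  -1. ] [113.4  64.5] 1.0
```

View pics/w6.png

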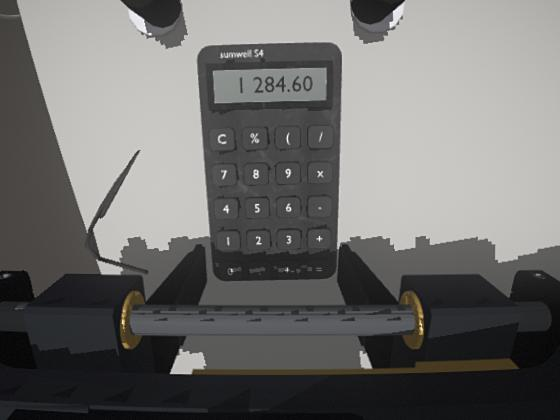

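The calculator is square now, with its nose spanning columns 197–343 between the posts at (160,20) and (378,20). I'll release, back off, narrow the fingers and push.

>>> play_rows(
  targets=[
    [[0,0,0,0,0.1],[0,0,0,0,0.03],[-1.5,0,0,0,0],[-3,0,0,0,0],[-4.2,0,0,0,0.3],[-4.2,0,0,0,0.7],[-4.2,0,0,0,0.7],[-4.2,0,0,0,0.7],[-4.2,0,0,0,0.7],[-4.2,0,0,0,0.7],[-4.2,0,0,0,0.7],[-4.2,0,0,0,0.7]],
  ],
)

```text
time: 13.78
eef_pos: [0.5778, 0.195, 0.0032]
eef_rot: [[-0.172, -0.985, 0.0], [-0.985, 0.172, 0.0], [-0.0, -0.0, -1.0]]
contact_force: [-0.2, 0.4, 0.5]
gripper_width: 0.0289
grasp_force: 0.0
```

```bash
python3 m2.py
```

```text
[0.57780474 0.19496741 0.00319616] [-0.17267234  0.36457952  0.48532737]
tcp in bay [-168.3    0.5]
top 0.61 [-71.7  -3.3] [121.6  69.4] 0.9
side 0.79 [-70.9  -3.8] [124.3  68. ] 2.6
wrist 0.82 [-87.7  -0.9] [92.9 64.6] 0.7
```

>>> play_rows(
  targets=[
    [[1,0,0,0,0.7],[2,0,0,0,0.7],[2.8,0,0,0,0.7],[3.4,-0.02,0,0,0.7],[4.0,-0.03,0,0,0.7],[4.6,-0.04,0,0,0.7],[5.2,-0.05,0,0,0.7],[5.8,-0.05,0,0,0.7],[6.4,-0.06,0,0,0.7],[7.0,-0.06,0,0,0.7],[7.6,-0.07,0,0,0.7],[7.6,-0.07,0,0,0.7]],
  ],
)

```text
time: 15.62
eef_pos: [0.5653, 0.1195, 0.0032]
eef_rot: [[-0.173, -0.985, -0.0], [-0.985, 0.173, -0.0], [0.0, 0.0, -1.0]]
contact_force: [0.6, -0.1, 0.7]
gripper_width: 0.0287
grasp_force: 0.0
```

```bash
python3 m2.py
```

```text
[0.56533627 0.11947396 0.00318259] [ 0.5923434  -0.05727813  0.74734092]
tcp in bay [-91.7   0.7]
top 0.94 [-16.1  -3.2] [ 67.3 119.1] 89.5
side 0.84 [-14.1  -5.1] [121.5  67.1] 1.0
wrist 0.56 [-20.3  -1.9] [ 64.7 108.7] 89.8
```

View pics/w6.png

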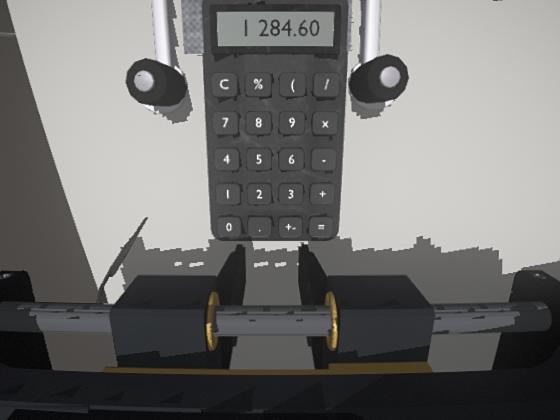

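The calculator is through the posts and straight, a little closer to the right-hand (−y) post. By my count that was my 12th picture view, over the limit of 10, so from here I'll work from numbers only.

>>> play_rows(
  targets=[
    [[0.6,-0.03,0,0,0.7],[1.2,-0.06,0,0,0.7],[1.8,-0.1,0,0,0.7],[2.4,-0.13,0,0,0.7],[3.0,-0.16,0,0,0.7],[3.6,-0.18,0,0,0.7],[4.2,-0.2,0,0,0.7],[4.8,-0.2,0,0,0.7],[5.4,-0.2,0,0,0.7],[6.0,-0.2,0,0,0.7],[6.6,-0.2,0,0,0.7],[6.6,-0.2,0,0,0.7]],
  ],
)

```text
time: 17.48
eef_pos: [0.5554, 0.0648, 0.0028]
eef_rot: [[-0.189, -0.982, 0.0], [-0.982, 0.189, -0.02], [0.019, -0.004, -1.0]]
contact_force: [0.2, 0.1, 0.1]
gripper_width: 0.0283
grasp_force: 0.0
```

```bash
python3 m2.py; python3 -c "
from h import *
print(np.round(readout.observe()['qpos'],2))"
```

```text
[0.55541662 0.06477917 0.00282861] [0.2439106  0.0730545  0.05456539]
tcp in bay [-36.2  -0.1]
top 0.84 [38.5 -5.1] [ 67.  117.9] 88.3
side 0.67 [40.9 -6.9] [ 66.7 125.3] 88.0
wrist 0.68 [35.5 -3.2] [ 64.7 109.9] 88.5
[   1.77    8.97  114.7    -1.34   56.34 -166.61]
```

The last joint is near its range limit at this heading. I'll back off, lift clear and turn the hand half a turn, swinging the camera on the robot's side, for the final push.

>>> play_rows(
  targets=[
    [[-1.5,0,0,0.02,0.7],[-3,0,-1,0.1,0.7],[-4,0,-4,0.28,0.7],[-4,0,-7,0.46,0.7],[-4,0,-7,0.64,0.7],[-4,0,-7,0.82,0.7],[-4,0,-7,1.0,0.7],[-4,0,-7,1.18,0.7],[-4,0,-7,1.36,0.7],[-4,0,-7,1.54,0.7],[-4,0,-7,1.57,0.7],[-4,0,-7,1.57,0.7]],
  ],
)

```text
time: 19.32
eef_pos: [0.5631, 0.1058, 0.072]
eef_rot: [[-0.983, 0.186, 0.001], [0.186, 0.982, -0.019], [-0.004, -0.019, -1.0]]
contact_force: [0.2, 0.5, -0.0]
gripper_width: 0.0285
grasp_force: 0.0
```

>>> play_rows(
  targets=[
    [[0,0,0,0.18,0.7],[0,0,0,0.36,0.7],[0,0,0,0.54,0.7],[0,0,0,0.72,0.7],[0,0,0,0.9,0.7],[0,0,0,1.08,0.7],[0,0,0,1.26,0.7],[0,0,0,1.44,0.7],[0,0,0,1.56,0.7],[0,0,0,1.56,0.7],[0,0,0,1.56,0.7]],
  ],
)

```text
time: 20.7
eef_pos: [0.5631, 0.1057, 0.0721]
eef_rot: [[0.175, 0.985, 0.001], [0.984, -0.175, -0.019], [-0.019, 0.004, -1.0]]
contact_force: [0.6, -0.2, -0.1]
gripper_width: 0.0287
grasp_force: 0.0
```

```bash
python3 m2.py; python3 -c "
from h import *
s=readout.observe();print(np.round(s['qpos'],2),np.round(s['eef_rot'],3).tolist())"
```

```text
[0.56310862 0.10573232 0.07207445] [ 0.6242957  -0.23102055 -0.11382106]
tcp in bay [-77.8   0.7]
top 0.79 [38.3 -4.7] [ 66.4 121.6] 87.9
side 0.57 [40.2 -6.8] [ 66.8 120.7] 87.5
wrist 0.79 [ 8.5 -3.3] [78.6 64.3] 0.1
[  5.84   5.12 111.17  -1.24  63.77  16.58] [[0.177, 0.984, 0.001], [0.984, -0.177, -0.019], [-0.019, 0.004, -1.0]]
```

>>> play_rows(
  targets=[
    [[0,0,3,-0.012,0.7],[0,0,6,-0.012,0.7],[0,0,6.7,-0.012,0.7],[-1.0,0,6.8,-0.012,0.7],[-2.0,0,6.8,-0.012,0.7],[-3.0,0,6.85,-0.012,0.7],[-3.7,0,6.9,-0.012,0.7],[-4.3,0,6.9,-0.012,0.7],[-4.9,0,6.9,-0.012,0.7],[-5.5,0,6.9,-0.012,0.7],[-6.0,0,6.95,-0.012,0.7],[-6.0,0,6.95,-0.012,0.7]],
  ],
)

```text
time: 22.55
eef_pos: [0.5524, 0.0449, 0.0036]
eef_rot: [[0.166, 0.986, 0.001], [0.986, -0.166, -0.02], [-0.02, 0.004, -1.0]]
contact_force: [-0.2, 0.0, -0.8]
gripper_width: 0.029
grasp_force: 0.0
```

```bash
python3 m2.py
```

```text
[0.55236759 0.04487544 0.00360673] [-0.22084304  0.01750091 -0.84681072]
tcp in bay [-16.    0.2]
top 0.59 [58.4 -3.2] [119.   67.5] 0.0
side 0.56 [61.1 -5.2] [ 69. 121.] 89.6
```

>>> play_rows(
  targets=[
    [[-0.4,0,0,0,0.7],[-0.8,0,0,0,0.7],[-1.1,0,0,0,0.7],[-1.3,0,0,0,0.7],[-1.45,0,0,0,0.7],[-1.55,0,0,0,0.7],[-1.55,0,0,0,0.7]],
  ],
)

```text
time: 23.78
eef_pos: [0.55, 0.0299, 0.0041]
eef_rot: [[0.165, 0.986, 0.001], [0.986, -0.165, -0.02], [-0.019, 0.004, -1.0]]
contact_force: [-0.8, 0.5, -0.6]
gripper_width: 0.0281
grasp_force: 0.0
```

```bash
python3 m2.py
```

```text
[0.5500161  0.02994345 0.00409645] [-0.8018909   0.50684025 -0.58511946]
tcp in bay [-0.9  0.4]
top 0.71 [74.2 -4.5] [ 70.5 117.8] 89.5
wrist 0.88 [34.3 -0. ] [48.2 58.4] 89.5
```

Nearly home. I'll creep forward until there's force from the stop.

>>> play_rows(
  targets=[
    [[-0.1,0,0,0,0.7],[-0.2,0,0,0,0.7],[-0.25,0,0,0,0.7],[-0.25,0,0,0,0.7]],
  ],
)

```text
time: 24.62
eef_pos: [0.5496, 0.0275, 0.0041]
eef_rot: [[0.166, 0.986, 0.001], [0.986, -0.166, -0.019], [-0.019, 0.004, -1.0]]
contact_force: [0.2, 0.3, -0.2]
gripper_width: 0.0289
grasp_force: 0.3
```

>>> play_rows(
  targets=[
    [[-0.1,0,0,0,0.7],[-0.2,0,0,0,0.7],[-0.25,0,0,0,0.7],[-0.25,0,0,0,0.7]],
  ],
)

```text
time: 25.12
eef_pos: [0.5491, 0.0271, 0.0041]
eef_rot: [[0.166, 0.986, 0.001], [0.986, -0.166, -0.016], [-0.015, 0.004, -1.0]]
contact_force: [-0.9, 8.6, -0.0]
gripper_width: 0.0285
grasp_force: 4.3
```

There's 8.6 N of firm resistance, so it's at the stop. I'll withdraw straight back, lift and check.

>>> play_rows(
  targets=[
    [[0.6,0,0,0,0.7],[1.5,0,0,0,0.7],[3,0,0,0,0.7],[4.5,0,0,0,0.7],[5,0,-3,0,0.7],[5,0,-8,0,0.7],[5,0,-13,0,0.7],[5,0,-18,0,0.7],[5,0,-18,0,0.7]],
  ],
)

```text
time: 26.25
eef_pos: [0.5606, 0.079, 0.1893]
eef_rot: [[0.165, 0.986, 0.012], [0.986, -0.165, -0.019], [-0.017, 0.015, -1.0]]
contact_force: [0.5, -0.3, -0.3]
gripper_width: 0.0286
grasp_force: 0.0
```

```bash
python3 m2.py; python3 - <<'E'
from h import *
b=(.55,.0298,-1.733)
for n in("top","side"):
    p,st,pose=shot(n); g=cv2.cvtColor(p["color"],cv2.COLOR_RGB2GRAY)
    c,s=np.cos(b[2]),np.sin(b[2])
    for y in(-25,0,25):  # brightness profile along bay x around the stop
        X=np.arange(110,150,2)/1000; P=np.c_[b[0]+c*X-s*y/1000,b[1]+s*X+c*y/1000,np.full(len(X),.012)]
        uv=proj(p,P,pose).astype(np.float32); v=cv2.remap(g,uv[None,:,0],uv[None,:,1],cv2.INTER_LINEAR)[0]
        print(n,y,v.tolist())
    for l in("tape_measure","eraser"):
        for m in look_for(p,l)[:1]: print(l,m["extent"])
E
```

```text
[0.560578   0.07900099 0.18928021] [ 0.54138339 -0.271343   -0.32698392]
tcp in bay [-51.    2.7]
top 0.83 [76.2 -4.1] [ 66.5 120.1] 89.3
side 0.68 [74.6 -4.5] [ 65.8 111.5] 89.9
wrist 0.85 [46.4 -2.2] [74.5 64.3] 0.0
top -25 [94, 111, 112, 110, 109, 108, 102, 85, 69, 64, 64, 58, 77, 127, 182, 221, 238, 242, 235, 220]
top 0 [98, 111, 111, 109, 112, 115, 113, 100, 82, 73, 72, 67, 81, 129, 182, 219, 236, 240, 233, 218]
top 25 [72, 76, 80, 84, 84, 83, 81, 78, 73, 69, 68, 69, 85, 131, 181, 217, 234, 237, 230, 213]
tape_measure [241.5, 238.1, 38.8, 26.9]
eraser [300.7, 201.5, 13.0, 23.5]
side -25 [127, 128, 138, 127, 119, 81, 61, 57, 70, 116, 180, 228, 238, 240, 237, 221, 176, 151, 142, 144]
side 0 [117, 106, 115, 124, 121, 95, 59, 68, 98, 124, 174, 217, 235, 239, 235, 217, 171, 148, 140, 144]
side 25 [88, 95, 88, 84, 79, 75, 73, 81, 96, 128, 179, 223, 236, 238, 234, 202, 155, 142, 140, 145]
tape_measure [233.8, 193.0, 24.9, 41.0]
eraser [300.9, 217.8, 22.1, 21.9]
```

The dark display edge meets the bright stop directly and squarely at all three lateral positions, with no felt showing. The tape measure and eraser are unmoved.

```bash
python3 -c "
from h import *
print(order.finish_job())"
```

```text
the job is handed in; nothing more can be done
None
```

The job is handed in: camera measurements show the calculator home and square against the end stop, pushed there with the fingers only, and the tape measure and eraser unmoved (the stapler, earbud case and clip box were not re-measured). It took about 27 s of the allowed 61 s, but I viewed 12 pictures, two over the limit of 10.

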